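Tamp the sprung mould plate home and level

TASK

Take the tamper from its stand and press it squarely down on the crooked sprung plate inside the steel mould until the plate bottoms out level, and keep leaning on it there with about 20 N for two seconds, never pushing harder than 28 N. Then lift the tamper out and set it gently back in its stand, upright and let go. Press with the tamper only, keep the gripper off the mould, and leave the things round about where they are.

Things in the scene. Friction and masses are not known exactly. Their poses are not given: they have to be found in the camera images.
- mould: steel mould fixed to the table: upright open barrel, outside diameter 82 mm, bore 68 mm, rim 60 mm above the table, on a square aluminium base 110 x 110 x 10 mm with four bolts. Origin: on the barrel's axis at table height, z up. In the bore is a brass-coloured plate of diameter 65 mm, carried by a spring and a tight seal; it starts tilted and is levelled by a flat face pressed on it
- plate_travel (a joint): how far the plate is pushed down, m: 0 fully up, 0.016 home on a hard stop; it starts within 4 mm of fully up. It yields and moves at about 10 to 12 N and stays where pushed. Its height is not measured and differs every time: fully up its face is 41 to 51 mm above the table (home: 25 to 35 mm), so the stop must be found by feel
- plate_tilt_x (a joint): tilt of the plate about the mould's x axis, rad, 0 is level (free to tilt 0.1 either way, held by friction)
- plate_tilt_y (a joint): tilt of the plate about the mould's y axis, rad, 0 is level (free to tilt 0.1 either way, held by friction)
- tamper: hand tamper standing upright, 0.2 to 0.4 kg, 108 mm tall: flat round steel foot, diameter 56 mm, 14 mm thick, thin neck, brass collar of diameter 40 mm from 47 to 52 mm up, then a round wooden handle, diameter 32 mm, from 52 to 108 mm up (grip it about 82 mm up). Origin: centre of the foot's flat underside, z up along the handle
- stand: wooden tamper stand, fixed to the table: block 100 x 100 x 12 mm with a low round rim ring on it, inside diameter 68 mm, its top 24 mm above the table. The tamper's foot stands inside the ring on the block, 12 mm above the table. Origin: centre of its underside at table height, z up
- pot_table_3: square grey concrete pot, 96 x 96 x 86 mm, bystander; origin at the centre of its underside
- pot_table_0: round grey concrete pot, 99 mm wide, 98 mm tall, bystander; origin at the centre of its underside
- tealight_1: small round grey concrete cup, 57 mm wide, 58 mm tall, bystander; origin at the centre of its underside
- tape_measure: yellow and black tape measure, 36 x 86 x 64 mm, bystander; origin at the centre of its underside

How it is judged:
By the outcome, as a careful person would: the job done as asked, in the order asked, and still so for the second after the job is handed in, with the robot touching nothing.
It also fails if it takes over 64 s, if anything falls off the work surface, if the arm or the gripper's body presses on something with over 40 N, if the wrist force passes 120 N, or if a joint passes its speed limit or range.

ROBOT

A 7-joint arm with a two-finger parallel gripper is mounted at the origin on a cart in front of the work surface, level with it; the furniture and walls round the work are solid. World frame = base frame: x ahead of the robot, y to its left, z up, the work surface at z = 0. Lengths are in m, angles in rad, forces in N, time in s.
With the tool pointing down it reaches from about 0.425 to 0.875 m from the base axis. Payload 4.7 kg.
Tool frame: the origin (TCP) lies on the centre line of the jaws, within the pads' length; the fingertips stand 8 mm ahead of it and the grasp point (between the pads) lies 11 mm behind it; z points along the fingers, y is the line along which they close (so a half turn about z gives the same grasp; the last joint's range is limited). The gripper opens to 85 mm and grips with 20 to 120 N. Pads are 22 mm wide; open, the fingers measure 114 mm over their backs; the gripper's body (76 mm by 85 mm) begins 54 mm behind the grasp point. The pads swing forward as they close: fully open they stand 13 mm farther back than shut.
Start: joints at [1.158, 0.321, -0.07, 1.45, 0.023, 1.371, -0.057], TCP at [0.269, -0.592, 0.239] pointing down, gripper open.
Joint ranges: [-2.86, 2.86], [-0.3, 2.09], [-1.38, 1.24], [0.06, 2.45], [-1.56, 4.7], [0.09, 2.05], [-2.69, 2.69]. Speed limits (rad/s): [2.57, 2.57, 3.14, 3.14, 3.14, 3.14, 3.14].

INTERFACE

Orientations are given as a unit quaternion [w, x, y, z].
In Python, from workcell import bot gives the robot as it stands.
- The arm moves only by the tool jog_arm, never from a script. Its arguments are lists of equal length, an entry for each row: "claw": the finger opening in m, from 0 to 0.0854; "dp": the shift along the tool's x, y, z in m, a list of three; "twist": the turn about the tool's z in degrees. A call has 1 to 20 rows; each row shifts and turns the commanded pose from where the row before left it, along the tool's axes as they then stand; what a row does not reach is not made up. A row lasts 1/10 s, in which the tool goes at most 50 mm and 8.59 degrees, less where a joint would pass 70% of its speed; a pose out of reach is approached as far as the arm can. A call is refused whole if a number of a shift passes 0.05 or a number of a turn 8.59, either way. A call with a gripper value outside its range is refused whole. The fingers move at their own pace and stop on an object; "force" is the grip in N (left out, the last holds). Time passes only in rows, so rows that do not move let the fingers close. It gives the time, the measured TCP pose, the force, the opening and the grip force at its end, in the units of the state.
- bot.get_state(): the state, without advancing time (a new reading comes with each control period).
- bot.camera(name): name is "side" or "top" or "wrist"; returns the picture (420x560x3 uint8, red, green, blue); there is no depth.
- bot.camera_params(name): a dict with "fx", "fy", "cx", "cy" (pixels), "origin" and "orientation" of the camera in the world; the wrist camera has in their place "mount" (4x4, takes a point from camera to tool coordinates, whose origin is the TCP and whose axes are the flange's). Camera axes: x right, y up, looking along -z (the intrinsics and any distortion apply to the point x, -y, -z); pixel columns grow to the right and rows downward; lengths in m; the calibration is good to about 2 mm. The wrist camera is an equidistant fisheye: a pixel r from the principal point sees the ray r / f radians off the axis. A picture is of the moment at which its call begins: read the wrist's pose just before it. camera_params takes no time and is no camera call.
- bot.close_job(): hands the job in; it is judged then, once.
Trained networks look in the newest picture that a camera, given by its name, has taken for a name from the list of things; names that differ only in an ending like _2 or _b are one class to them, and where a whole thing is asked for, a point or a joint stands for the part that bears it (a point fixed in the world has none). Each returns a list of dicts, best first, with "p" (0 to 1); they miss things now and then, are a little off and sometimes report something else, mostly with a low value. They report only what shows in the picture. A call takes as long as a camera call.
- bot.search_frame(label, camera): "box" ([centre column, centre row, width, height] in pixels, round what is visible of it).
- bot.trace(label, camera): "mask" (420x560 bool, what is visible of it) and "box" ([centre column, centre row, width, height] in pixels, round what is visible of it).
The state is a dict: "time": time; "q": joint angles; "qvel": joint speeds; "joint_efforts": joint torques, N m; "tool_pos": TCP position; "ee_rot": TCP orientation; "ft_force": force on the tool from outside, world axes, zero at the start; "torque": the same for the moment, N m; "gripper_width": finger opening in m; "gripper_force": force on a finger pad.
Only numpy, scipy, OpenCV 4.12 (cv2) and the standard library are available. Lean on these libraries where they do the work, as an engineer would, in place of code of your own. Each camera call takes 0.05 s, during which the arm holds its last target. There are 200 camera calls.

## Working session

There is one attempt and no reset: what is moved stays moved. The work goes in short steps, Python scripts to look and compute and a tool call to move; the robot and the scene stay as the last step left them, time stands still between calls to the robot, and variables do not carry over. Pictures are saved under pics/ and viewed, at most 10 in all, crops included, and the job is handed in when it is done.

Besides the shell and the picture viewer there is one more tool, called after "Call:" by a JSON object that holds its "method" and its "body". jog_arm: Moves the arm, as the interface text tells. Its arguments: {"type":"object","properties":{"claw":{"type":"array"},"dp":{"type":"array"},"twist":{"type":"array"},"force":{"type":"number"}},"required":["claw","dp","twist"]}

```bash
mkdir -p pics; cat > h.py <<'E'
import numpy as np, cv2
from scipy.spatial.transform import Rotation as R
from workcell import bot
def rot(q): return R.from_quat([q[1],q[2],q[3],q[0]])
def save(im,n): cv2.imwrite('pics/'+n,im[:,:,::-1])
def ray(cam,u,v,st=None):
    p=bot.camera_params(cam)
    x=(u-p['cx'])/p['fx'];y=(v-p['cy'])/p['fy']
    if cam=='wrist':
        r=np.hypot(x,y);d=np.array([np.sin(r)*x/max(r,1e-9),-np.sin(r)*y/max(r,1e-9),-np.cos(r)])
        M=np.array(p['mount']);T=rot(st['ee_rot'])
        return np.array(st['tool_pos'])+T.apply(M[:3,3]),T.apply(M[:3,:3]@d)
    return np.array(p['origin']),rot(p['orientation']).apply([x,-y,-1])
def atz(cam,u,v,z,st=None):
    o,d=ray(cam,u,v,st);return o+d*(z-o[2])/d[2]
E
python3 - <<'E'
from h import *
st=bot.get_state();print(st)
ims=[bot.camera(c) for c in('side','top','wrist')]
for c in('side','top','wrist'):
    print(c,bot.camera_params(c))
    for n in('mould','stand','tamper','pot_table_3','pot_table_0','tealight_1','tape_measure'):
        print(n,[(np.round(b['box'],1).tolist(),round(b['p'],2)) for b in bot.search_frame(n,c)[:2]])
save(np.hstack(ims[:2])[:, :],'a.png')
im=cv2.imread('pics/a.png');cv2.imwrite('pics/a.png',cv2.resize(np.vstack([im[:,:560],im[:,560:]]),(800,1200))[:600]);cv2.imwrite('pics/b.png',cv2.resize(im[:,560:],(800,600)))
save(ims[2],'w.png')
E
```

```text
{'time': 0.0, 'q': array([ 1.15807977,  0.32182548, -0.07007232,  1.45170263,  0.02258339,
        1.37081454, -0.05688478]), 'qvel': array([ 0.00015924,  0.00034926, -0.00039908, -0.00056484,  0.00043935,
       -0.00047371,  0.00095531]), 'joint_efforts': array([-2.67669639e-04, -4.93582928e+01, -3.82700739e-01, -3.14329290e+01,
        1.27571326e-02,  1.14732207e-02, -4.85497775e-07]), 'tool_pos': array([ 0.26881295, -0.59121543,  0.23820792]), 'ee_rot': array([-9.49049003e-04,  9.77310960e-01,  2.11807280e-01, -2.50993214e-04]), 'ft_force': array([-0.58856189,  0.78226859, -0.44763896]), 'torque': array([-0.03950398,  0.02350667,  0.02624367]), 'gripper_force': 0.0, 'gripper_width': 0.08488347389292915}
side {'fx': 438.96136041796075, 'fy': 438.96136041796075, 'cx': 282.4151810087363, 'cy': 211.5583321383268, 'origin': array([-0.0082936 ,  0.78653085,  0.64456469]), 'orientation': array([-0.25633416, -0.15263261,  0.47232367,  0.82940125])}
mould [([274.2, 275.0, 67.4, 49.6], 0.68)]
stand [([316.1, 220.1, 48.7, 29.3], 0.89)]
tamper [([317.2, 200.2, 17.9, 44.0], 0.75)]
pot_table_
[... 780 characters left out ...]
5, 49.5], 0.78), ([132.1, 221.6, 43.3, 43.5], 0.62)]
tealight_1 [([144.2, 280.4, 26.2, 20.2], 0.59)]
tape_measure [([387.8, 237.8, 20.4, 31.5], 0.57)]
wrist {'fx': 325.19226210127806, 'fy': 325.19226210127806, 'cx': 274.47929604452503, 'cy': 207.54496414255254, 'mount': array([[ 9.78949557e-04,  9.61647871e-01,  2.74285277e-01,
         6.87375224e-02],
       [ 9.99999498e-01, -8.82234695e-04, -4.75964115e-04,
         5.99999900e-05],
       [-2.15725890e-04,  2.74285605e-01, -9.61648252e-01,
        -1.33808914e-01],
       [ 0.00000000e+00,  0.00000000e+00,  0.00000000e+00,
         1.00000000e+00]])}
mould []
stand []
tamper []
pot_table_3 []
pot_table_0 []
tealight_1 []
tape_measure []
```

View pics/b.png

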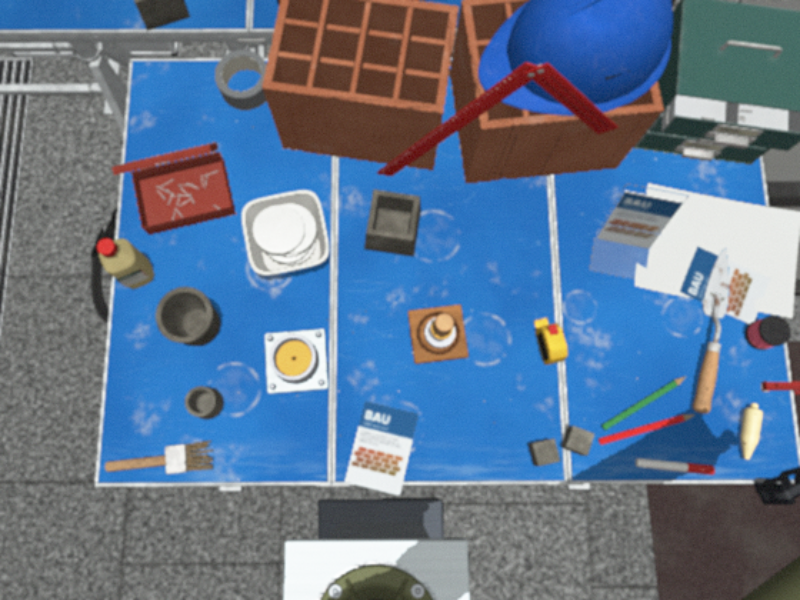

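View pics/a.png

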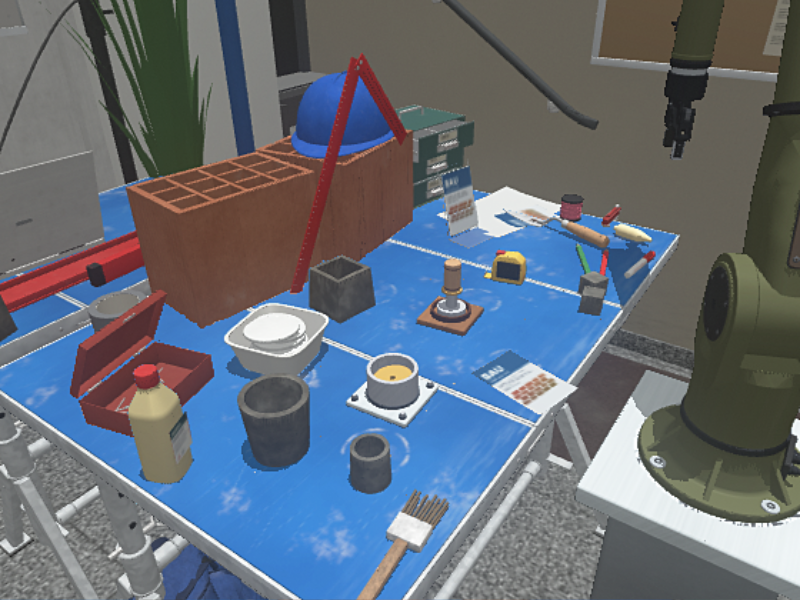

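```bash
python3 - <<'E'
from h import *
for n,u,v,z in [('mould',206.7,252.2,.03),('mouldbase',206.7,252.2,.0),('stand',307.2,236.2,.012),('tamper',309.4,233.2,.12),('p3',132,221.6,.05),('p0',274,156,.05),('tea',144,280,.03),('tape',388,238,.03)]:
    print(n,atz('top',u,v,z).round(3))
for n,u,v,z in [('mould',274.2,275,.03),('stand',316.1,220.1,.012),('tampertop',317.2,178.5,.12)]:
    print(n,atz('side',u,v,z).round(3))
E
```

```text
mould [0.459 0.144 0.03 ]
mouldbase [0.463 0.148 0.   ]
stand [ 0.502 -0.116  0.012]
tamper [ 0.492 -0.113  0.12 ]
p3 [0.536 0.335 0.05 ]
p0 [ 0.71 -0.03  0.05]
tea [0.39  0.302 0.03 ]
tape [ 0.493 -0.323  0.03 ]
mould [0.449 0.17  0.03 ]
stand [ 0.506 -0.106  0.012]
tampertop [ 0.526 -0.139  0.12 ]
```

The top view shows the stand with the tamper at about (440,333), the mould at (296,360) and the pots well clear. The side view agrees. I'll move above the tamper.

Call:
{"method": "jog_arm", "body": {"claw": [0.085,0.085,0.085,0.085,0.085,0.085,0.085,0.085,0.085,0.085,0.085,0.085,0.085,0.085,0.085], "dp": [[0.015,-0.0127,0],[0.03,-0.0254,0],[0.036,-0.0305,0],[0.036,-0.0305,0],[0.036,-0.0305,0],[0.036,-0.0305,0],[0.036,-0.0305,0],[0.036,-0.0305,0],[0.036,-0.0305,0],[0.036,-0.0305,0],[0.036,-0.0305,0],[0.025,-0.021,0],[0.008,-0.007,0],[0,0,0],[0,0,0]], "twist": [0,0,0,0,0,0,0,0,0,0,0,0,0,0,0]}}

```text
time: 2.7
tool_pos: [0.4934, -0.117, 0.2392]
ee_rot: [0.0, 0.978, 0.211, -0.0]
ft_force: [1.0, -0.8, -0.1]
gripper_width: 0.0849
gripper_force: 0.0
```

```bash
python3 - <<'E'
from h import *
st=bot.get_state();im=bot.camera('wrist');print(st['time'],st['tool_pos'],st['ee_rot'],st['q'].round(2),st['ft_force'])
save(im,'w1.png')
for n in('tamper','stand','mould'):
    for b in bot.search_frame(n,'wrist')[:2]: print(n,b, atz('wrist',*b['box'][:2],.012 if n=='stand' else .12,st))
E
```

```text
2.7 [ 0.49343275 -0.11700386  0.23919037] [ 4.44623029e-04  9.77507920e-01  2.10897868e-01 -3.96570381e-04] [ 0.66  0.04 -0.49  1.78  0.02  1.32 -0.98] [ 1.01462678 -0.8427614  -0.11383591]
tamper {'box': [282.8, 170.5, 53.8, 62.8], 'p': 0.97} [ 0.52063931 -0.11214466  0.12      ]
tamper {'box': [60.8, 122.6, 30.7, 54.8], 'p': 0.44} [0.4833495  0.08837855 0.12      ]
stand {'box': [280.1, 160.6, 111.4, 100.4], 'p': 0.96} [ 0.51443494 -0.11476783  0.012     ]
mould {'box': [77.3, 121.8, 96.8, 102.5], 'p': 0.61} [0.49013804 0.07040543 0.12      ]
mould {'box': [60.1, 122.2, 31.3, 51.2], 'p': 0.25} [0.48342262 0.08930892 0.12      ]
```

View pics/w1.png

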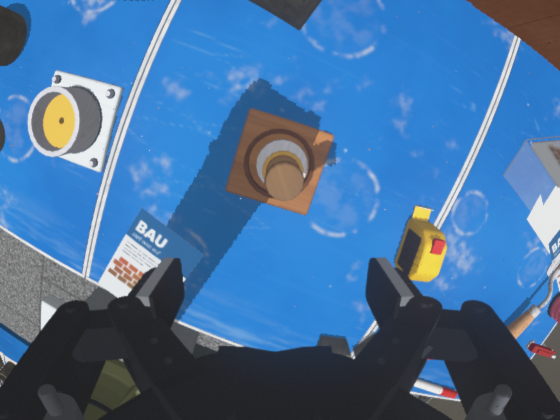

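Wrist view: handle top at about (284,182), stand ring at about (278,164) and mould rim at about (66,121). Converting these to positions.

```bash
python3 - <<'E'
from h import *
st=bot.get_state()
for n,u,v,z in [('top',284.5,182,.12),('ring',278.5,165,.024),('stand c',280.1,161,.012),('mould rim',66.5,121,.06),('plate',61,120,.045),('base',80,122,.01)]: print(n,atz('wrist',u,v,z,st).round(4))
im=cv2.imread('pics/w1.png')
a=im[60:180,20:130];b=im[100:220,220:340]
cv2.imwrite('pics/z.png',np.hstack([cv2.resize(a,(400,436)),cv2.resize(b,(400,436))]))
for n in('stand','mould','tamper'):
    for b in bot.trace(n,'wrist')[:1]:
        m=b['mask'].astype('uint8');c=max(cv2.findContours(m,0,1)[0],key=cv2.contourArea)
        P=np.array([atz('wrist',*p[0],.012 if n!='tamper' else .12,st)[:2] for p in c],np.float32)
        print(n,b['p'],cv2.minAreaRect(P),cv2.minEnclosingCircle(P))
E
```

```text
top [ 0.5128 -0.1172  0.12  ]
ring [ 0.5108 -0.1143  0.024 ]
stand c [ 0.5141 -0.1149  0.012 ]
mould rim [0.4707 0.1232 0.06  ]
plate [0.465  0.1419 0.045 ]
base [0.4629 0.1356 0.01  ]
stand 0.92 ((0.5114463567733765, -0.11400987207889557), (0.1017235517501831, 0.10055585205554962), 7.457398414611816) ((0.5121016502380371, -0.11421406269073486), 0.06771134585142136)
mould 0.71 ((0.46108242869377136, 0.15711195766925812), (0.11325719952583313, 0.14465633034706116), 4.752621173858643) ((0.46615761518478394, 0.15059304237365723), 0.0821368545293808)
tamper 0.7 ((0.5216782093048096, -0.1125476062297821), (0.04795746132731438, 0.04085702449083328), 51.8016357421875) ((0.5204967856407166, -0.11151903867721558), 0.025060802698135376)
```

View pics/z.png

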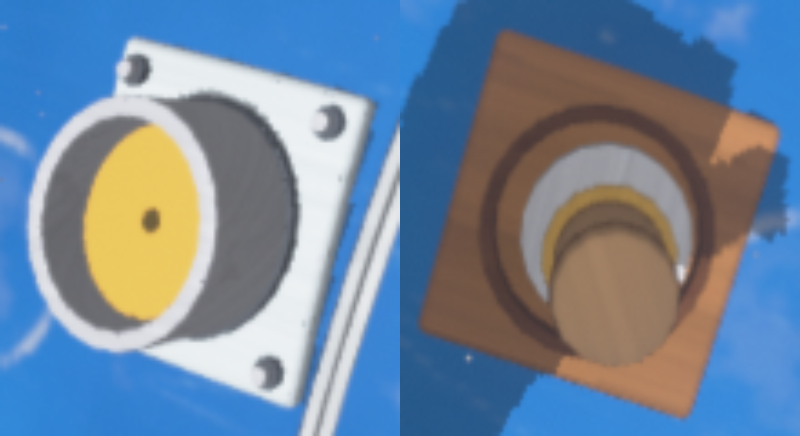

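```bash
python3 - <<'E'
from h import *
st=bot.get_state()
f=lambda x,y,x0,y0:(x/3.636+x0,y/3.633+y0)
for n,p,z in [('top',f(215,295,220,100),.12),('ring',f(196,228,220,100),.024),('foot',f(208,225,220,100),.026),('rim',f(122,223,20,60),.06),('TL',f(128,38,20,60),.01),('TR',f(374,100,20,60),.01),('BR',f(295,408,20,60),.01)]: print(n,np.round(p,1),atz('wrist',*p,z,st).round(4))
p=bot.camera_params('top')
# rim in top
print(atz('top',295*.7,356*.7,.06),atz('top',207.2,252.7,.01))
E
```

```text
top [279.1 181.2] [ 0.512  -0.1121  0.12  ]
ring [273.9 162.8] [ 0.5113 -0.1077  0.024 ]
foot [277.2 161.9] [ 0.5139 -0.1104  0.026 ]
rim [ 53.6 121.4] [0.4641 0.1426 0.06  ]
TL [55.2 70.5] [0.5126 0.2028 0.01  ]
TR [122.9  87.5] [0.5222 0.0929 0.01  ]
BR [101.1 172.3] [0.4143 0.0852 0.01  ]
[0.46299608 0.1410673  0.06      ] [0.46067281 0.14555212 0.01      ]
```

Call:
{"method": "jog_arm", "body": {"claw": [0.085,0.085,0.085,0.085,0.085], "dp": [[0.008,0.0014,0.02],[0.0116,0.0014,0.03],[0,0,0.01],[0,0,0],[0,0,0]], "twist": [0,0,0,0,0]}}

```text
time: 3.55
tool_pos: [0.513, -0.1101, 0.18]
ee_rot: [0.0, 0.977, 0.212, 0.0]
ft_force: [-0.3, 0.6, 0.1]
gripper_width: 0.0851
gripper_force: 0.0
```

```bash
python3 - <<'E'
from h import *
st=bot.get_state();im=bot.camera('wrist');print(st['time'],st['tool_pos'],st['ee_rot'],st['ft_force'])
a=im[110:310,150:410];cv2.imwrite('pics/w2.png',cv2.resize(a,(780,600))[:,:,::-1])
p=bot.camera_params('wrist');M=np.linalg.inv(p['mount'])
T=rot(st['ee_rot'])
def proj(w):
    c=M[:3,:3]@T.inv().apply(np.array(w)-st['tool_pos'])+M[:3,3]
    th=np.arctan2(np.hypot(c[0],c[1]),-c[2]);h=np.hypot(c[0],c[1])
    return p['cx']+p['fx']*th*c[0]/h,p['cy']-p['fy']*th*c[1]/h
u,v=proj([st['tool_pos'][0],st['tool_pos'][1],.12]);print('tcp axis at top',u,v,((u-150)*3,(v-110)*3))
E
```

```text
3.55 [ 0.51301118 -0.11007832  0.18003931] [2.23920387e-04 9.77355694e-01 2.11602878e-01 1.39379934e-04] [-0.26426995  0.62132652  0.10638181]
tcp axis at top 274.1650615670831 228.01802880601477 (np.float64(372.49518470124934), np.float64(354.05408641804434))
```

View pics/w2.png

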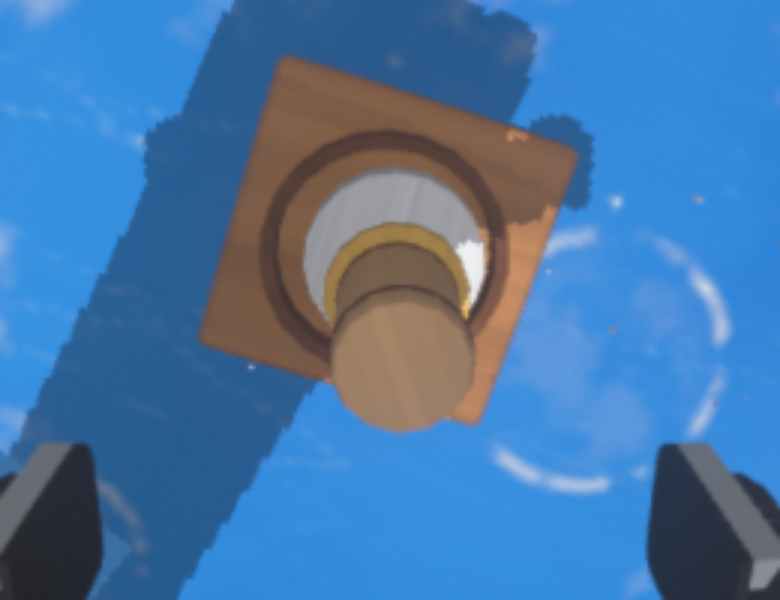

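The handle is at crop (402,359) against the jaw axis at (373,354), about 6.3 mm toward tool +y. I'll correct that, descend and grip.

Call:
{"method": "jog_arm", "body": {"claw": [0.085,0.085,0.085,0.085,0.085,0.085,0.085,0.03,0.028,0.026,0.026,0.026,0.026,0.026,0.026], "dp": [[-0.0005,0.003,0.005],[-0.0005,0.0033,0.012],[0,0,0.025],[0,0,0.03],[0,0,0.02],[0,0,0.005],[0,0,0],[0,0,0],[0,0,0],[0,0,0],[0,0,0],[0,0,0],[0,0,0],[0,0,0],[0,0,0]], "twist": [0,0,0,0,0,0,0,0,0,0,0,0,0,0,0], "force": 80}}

```text
time: 5.1
tool_pos: [0.5154, -0.1158, 0.0833]
ee_rot: [0.0, 0.977, 0.212, 0.001]
ft_force: [-0.7, 0.3, 5.0]
gripper_width: 0.0309
gripper_force: 78.8
```

```bash
python3 - <<'E'
from h import *
st=bot.get_state();im=bot.camera('wrist');print(st['time'],st['tool_pos'],st['ee_rot'],st['ft_force'],st['torque'],st['gripper_width'],st['gripper_force'])
a=im[50:350,75:475];cv2.imwrite('pics/w3.png',cv2.resize(a,(800,600))[:,:,::-1])
E
```

```text
5.1 [ 0.51539746 -0.11579679  0.08332469] [4.24857090e-04 9.77294264e-01 2.11885164e-01 6.46970597e-04] [-0.68861798  0.30679632  5.00084463] [ 0.04372462  0.16290189 -0.05543404] 0.030932656870477554 78.77508401870728
```

View pics/w3.png

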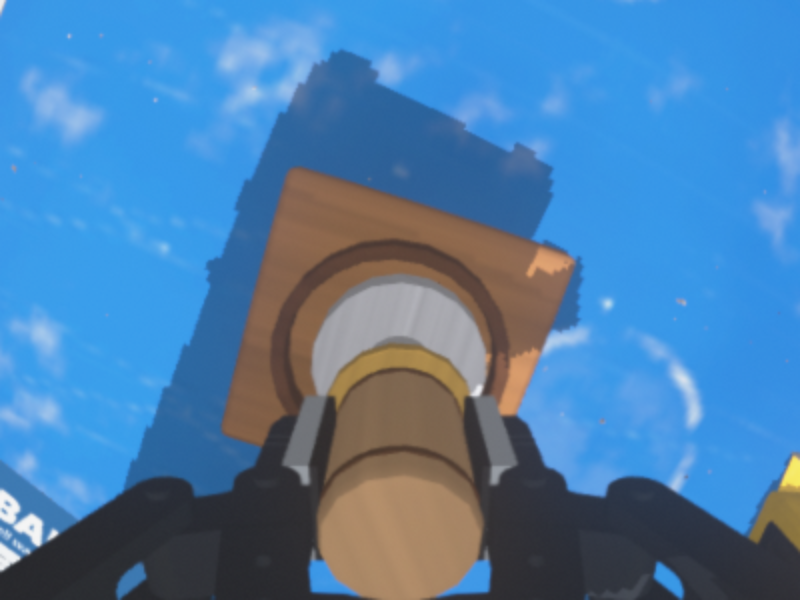

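Gripped squarely. Now lift, twist so that tool x = world +y, and go near the mould.

Call:
{"method": "jog_arm", "body": {"claw": [0.026,0.026,0.026,0.026,0.026,0.026,0.026,0.026,0.026,0.026,0.026,0.026,0.026], "dp": [[0,0,-0.004],[0,0,-0.008],[0,0,-0.012],[0,0,-0.016],[0,0,-0.015],[0,0,-0.015],[0,0,-0.012],[0,0,-0.008],[0,0,-0.004],[0,0,0],[0,0,0],[0,0,0],[0,0,0]], "twist": [0,0,0,0,-8.2,-8.2,-8.2,-8.2,-8.2,-8.2,-8.2,-8.2,0]}}

```text
time: 6.45
tool_pos: [0.5146, -0.1159, 0.1768]
ee_rot: [0.0, 0.707, 0.708, -0.0]
ft_force: [-0.2, 0.0, -3.3]
gripper_width: 0.0302
gripper_force: 79.2
```

Call:
{"method": "jog_arm", "body": {"claw": [0.026,0.026,0.026,0.026,0.026,0.026,0.026,0.026,0.026,0.026], "dp": [[0.012,-0.0035,0],[0.025,-0.007,0],[0.036,-0.0105,0],[0.036,-0.0105,0],[0.036,-0.0105,0],[0.024,-0.007,0],[0.01,-0.003,0],[0,0,0],[0,0,0],[0,0,0]], "twist": [0,0,0,0,0,0,0,0,0,0]}}

```text
time: 7.45
tool_pos: [0.4629, 0.0614, 0.1762]
ee_rot: [0.0, 0.708, 0.706, -0.0]
ft_force: [-0.1, -0.3, -3.0]
gripper_width: 0.0306
gripper_force: 79.4
```

```bash
python3 - <<'E'
from h import *
st=bot.get_state();im=bot.camera('wrist');print(st['time'],st['tool_pos'],st['ee_rot'],st['ft_force'],st['torque'],st['gripper_width'],st['q'].round(2))
a=im[0:300,75:475];cv2.imwrite('pics/w4.png',cv2.resize(a,(800,600))[:,:,::-1])
np.save('w4.npy',im)
E
```

```text
7.45 [0.46289341 0.06142362 0.17622208] [ 1.11282093e-04  7.07880490e-01  7.06332197e-01 -1.66371568e-04] [-0.12016625 -0.2831787  -3.01184685] [ 0.00782581 -0.00254392  0.02268928] 0.030646598142194687 [ 0.57  0.   -0.75  1.95  0.    1.19 -0.18]
```

View pics/w4.png

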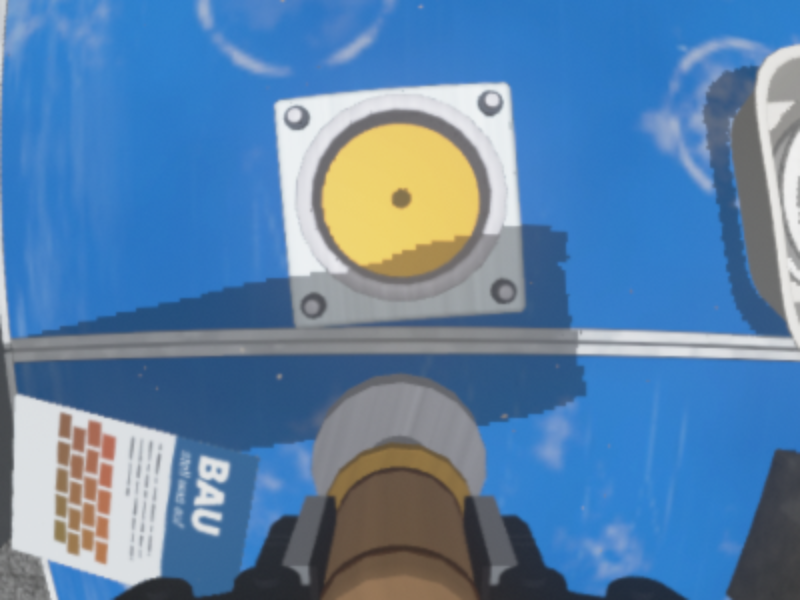

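The mould shows a rim circle at crop (401,195) and the foot is centred at column 400. Computing the position.

```bash
python3 - <<'E'
from h import *
st=bot.get_state()
g=lambda x,y,z:atz('wrist',x/2+75,y/2,z,st)[:2]
L=[g(294,195,.06),g(508,195,.06),g(401,91,.06),g(401,300,.06)];print('rim',np.round(L,4))
print((L[0]+L[1])/2,(L[2]+L[3])/2)
C=[g(*c,.01) for c in((275,101),(510,83),(525,310),(296,327))];print('base',np.round(C,4),np.mean(C,0))
zb=st['tool_pos'][2]-.0713+.014
F=[g(312,460,zb),g(487,460,zb),g(400,375,zb)];print('foot',np.round(F,4),st['tool_pos'])
E
```

```text
rim [[0.4223 0.1466]
 [0.5038 0.1466]
 [0.4631 0.1867]
 [0.463  0.1054]]
[0.4630461  0.14658764] [0.46303477 0.14603159]
base [[0.4055 0.1949]
 [0.5131 0.2032]
 [0.5212 0.0962]
 [0.414  0.0881]] [0.46343254 0.14559407]
foot [[0.4349 0.0615]
 [0.4899 0.0615]
 [0.4625 0.0887]] [0.46283943 0.06157414 0.17615276]
```

Call:
{"method": "jog_arm", "body": {"claw": [0.026,0.026,0.026,0.026,0.026,0.026,0.026,0.026,0.026,0.026,0.026], "dp": [[0.01,0.0006,0],[0.025,0,0],[0.028,0,0],[0.016,0,0],[0.0056,0,0],[0,0,0.006],[0,0,0.014],[0,0,0.016],[0,0,0.009],[0,0,0.003],[0,0,0]], "twist": [0,0,0,0,0,0,0,0,0,0,0]}}

```text
time: 8.6
tool_pos: [0.4627, 0.1471, 0.1276]
ee_rot: [-0.0, 0.707, 0.707, -0.001]
ft_force: [-0.7, 0.0, -3.6]
gripper_width: 0.0308
gripper_force: 79.5
```

```bash
python3 - <<'E'
from h import *
st=bot.get_state();im=bot.camera('wrist');print(st['time'],st['tool_pos'],st['ee_rot'],st['ft_force'],st['torque'])
a=im[50:350,75:475];cv2.imwrite('pics/w5.png',cv2.resize(a,(800,600))[:,:,::-1])
E
```

```text
8.6 [0.46273637 0.1471128  0.12762537] [-4.04341862e-04  7.07057686e-01  7.07155569e-01 -5.15983893e-04] [-0.70062144  0.02080703 -3.63521353] [-0.02129186 -0.00621316 -0.01389896]
```

View pics/w5.png

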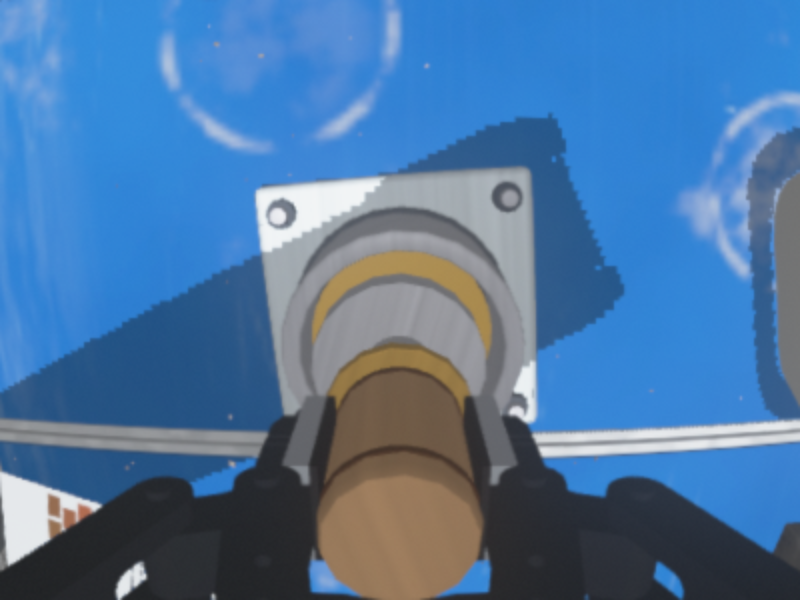

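Foot is centred in the bore with a gap on all visible sides. Feeling downward.

Call:
{"method": "jog_arm", "body": {"claw": [0.026,0.026,0.026,0.026,0.026,0.026], "dp": [[0,0.0005,0.001],[0,0,0.001],[0,0,0.001],[0,0,0.001],[0,0,0.001],[0,0,0.001]], "twist": [0,0,0,0,0,0]}}

```text
time: 9.25
tool_pos: [0.4635, 0.1477, 0.1222]
ee_rot: [0.0, 0.707, 0.707, -0.0]
ft_force: [0.2, 0.4, -3.7]
gripper_width: 0.0306
gripper_force: 79.5
```

Call:
{"method": "jog_arm", "body": {"claw": [0.026,0.026,0.026,0.026], "dp": [[0,0,0.001],[0,0,0.001],[0,0,0.001],[0,0,0.001]], "twist": [0,0,0,0]}}

```text
time: 9.65
tool_pos: [0.4635, 0.1477, 0.1182]
ee_rot: [0.0, 0.707, 0.707, -0.0]
ft_force: [-0.1, 0.9, -2.9]
gripper_width: 0.0306
gripper_force: 79.5
```

Call:
{"method": "jog_arm", "body": {"claw": [0.026,0.026,0.026], "dp": [[-0.001,0,0.001],[0,0,0.001],[0,0,0.001]], "twist": [0,0,0]}}

```text
time: 9.95
tool_pos: [0.4635, 0.1466, 0.1152]
ee_rot: [0.0, 0.707, 0.707, -0.0]
ft_force: [-0.2, -0.7, -3.5]
gripper_width: 0.0302
gripper_force: 79.5
```

Call:
{"method": "jog_arm", "body": {"claw": [0.026,0.026,0.026], "dp": [[0,0,0.001],[0,0,0.001],[0,0,0.001]], "twist": [0,0,0]}}

```text
time: 10.25
tool_pos: [0.4636, 0.1467, 0.1126]
ee_rot: [0.0, 0.707, 0.707, -0.0]
ft_force: [0.1, -0.9, -0.1]
gripper_width: 0.0305
gripper_force: 79.7
```

Call:
{"method": "jog_arm", "body": {"claw": [0.026,0.026,0.026], "dp": [[0,0,0.001],[0,0,0.001],[0,0,0.001]], "twist": [0,0,0]}}

```text
time: 10.55
tool_pos: [0.4637, 0.1468, 0.11]
ee_rot: [0.0, 0.707, 0.707, -0.0]
ft_force: [-3.0, -1.1, 8.4]
gripper_width: 0.0301
gripper_force: 80.5
```

Call:
{"method": "jog_arm", "body": {"claw": [0.026,0.026], "dp": [[0,0,0.001],[0,0,0.001]], "twist": [0,0]}}

```text
time: 10.75
tool_pos: [0.4637, 0.1468, 0.1082]
ee_rot: [0.0, 0.707, 0.707, -0.0]
ft_force: [-3.4, -1.5, 7.6]
gripper_width: 0.0304
gripper_force: 80.5
```

Call:
{"method": "jog_arm", "body": {"claw": [0.026,0.026,0.026,0.026,0.026], "dp": [[0,0,0.001],[0,0,0.001],[0,0,0.001],[0,0,0.001],[0,0,0.001]], "twist": [0,0,0,0,0]}}

```text
time: 11.25
tool_pos: [0.4637, 0.1468, 0.1033]
ee_rot: [0.0, 0.707, 0.707, -0.0]
ft_force: [-4.0, -1.8, 9.4]
gripper_width: 0.0304
gripper_force: 80.6
```

Call:
{"method": "jog_arm", "body": {"claw": [0.026], "dp": [[0,0,0.001]], "twist": [0]}}

```text
time: 11.35
tool_pos: [0.4637, 0.1468, 0.1023]
ee_rot: [0.0, 0.707, 0.707, -0.0]
ft_force: [-3.1, -0.5, 8.9]
gripper_width: 0.0307
gripper_force: 80.6
```

Call:
{"method": "jog_arm", "body": {"claw": [0.026,0.026], "dp": [[0,0,0.0005],[0,0,0.0005]], "twist": [0,0]}}

```text
time: 11.55
tool_pos: [0.4637, 0.1468, 0.1013]
ee_rot: [0.0, 0.707, 0.707, -0.0]
ft_force: [-2.8, -1.9, 9.0]
gripper_width: 0.0307
gripper_force: 80.6
```

```bash
true
```

Call:
{"method": "jog_arm", "body": {"claw": [0.026,0.026], "dp": [[0,0,0.0005],[0,0,0.0005]], "twist": [0,0]}}

```text
time: 11.75
tool_pos: [0.4637, 0.1468, 0.1003]
ee_rot: [0.0, 0.707, 0.707, -0.0]
ft_force: [-3.7, -2.1, 9.0]
gripper_width: 0.0307
gripper_force: 80.6
```

Call:
{"method": "jog_arm", "body": {"claw": [0.026,0.026], "dp": [[0,0,0.0005],[0,0,0.0005]], "twist": [0,0]}}

```text
time: 11.95
tool_pos: [0.4637, 0.1468, 0.0994]
ee_rot: [0.0, 0.707, 0.707, -0.0]
ft_force: [-3.1, -1.9, 9.5]
gripper_width: 0.0308
gripper_force: 80.6
```

Call:
{"method": "jog_arm", "body": {"claw": [0.026,0.026], "dp": [[0,0,0.0005],[0,0,0.0005]], "twist": [0,0]}}

```text
time: 12.15
tool_pos: [0.4637, 0.1468, 0.0984]
ee_rot: [0.0, 0.707, 0.707, -0.0]
ft_force: [-3.9, -1.8, 9.0]
gripper_width: 0.0305
gripper_force: 80.7
```

Call:
{"method": "jog_arm", "body": {"claw": [0.026,0.026], "dp": [[0,0,0.0005],[0,0,0.0005]], "twist": [0,0]}}

```text
time: 12.35
tool_pos: [0.4638, 0.1468, 0.0976]
ee_rot: [0.0, 0.707, 0.707, -0.0]
ft_force: [-5.1, -1.2, 13.3]
gripper_width: 0.0303
gripper_force: 81.2
```

Call:
{"method": "jog_arm", "body": {"claw": [0.026,0.026], "dp": [[0,0,0.0002],[0,0,0]], "twist": [0,0]}}

```text
time: 12.55
tool_pos: [0.4638, 0.1468, 0.0976]
ee_rot: [0.0, 0.707, 0.707, -0.0]
ft_force: [-5.4, -1.9, 12.6]
gripper_width: 0.0306
gripper_force: 81.1
```

Call:
{"method": "jog_arm", "body": {"claw": [0.026,0.026], "dp": [[0,0,0.0003],[0,0,0]], "twist": [0,0]}}

```text
time: 12.75
tool_pos: [0.4638, 0.1469, 0.0976]
ee_rot: [0.0, 0.707, 0.707, -0.0]
ft_force: [-6.1, -1.3, 14.5]
gripper_width: 0.0306
gripper_force: 81.3
```

```bash
python3 - <<'E'
from h import *
st=bot.get_state();print(st['tool_pos'],st['ee_rot'],st['ft_force'],st['torque'])
E
```

```text
[0.46383985 0.14685032 0.0975922 ] [ 4.99222625e-04  7.06748658e-01  7.07464440e-01 -3.87516497e-04] [-6.05440306 -1.28501664 14.54043663] [-0.51477331  1.60323953 -0.01830891]
```

At the stop (~18 N and not moving). I'll ease the side load a little, then bring the force to about 20 N.

Call:
{"method": "jog_arm", "body": {"claw": [0.026,0.026,0.026], "dp": [[0,-0.0003,0.0001],[0,0,0.0001],[0,0,0]], "twist": [0,0,0]}}

```text
time: 13.05
tool_pos: [0.4638, 0.1469, 0.0976]
ee_rot: [0.001, 0.707, 0.707, -0.0]
ft_force: [-5.5, -1.4, 14.7]
gripper_width: 0.0302
gripper_force: 81.3
```

```bash
python3 - <<'E'
from h import *
st=bot.get_state();print(st['tool_pos'],st['ee_rot'],st['ft_force'],st['torque'])
E
```

```text
[0.46381128 0.14688209 0.09759552] [ 6.79750508e-04  7.06773722e-01  7.07439338e-01 -1.64755417e-04] [-5.50640577 -1.37592921 14.66432255] [-0.53526291  1.54673341 -0.03208607]
```

Call:
{"method": "jog_arm", "body": {"claw": [0.026,0.026,0.026], "dp": [[0,-0.0005,0.0002],[0,-0.0003,0.0001],[0,0,0]], "twist": [0,0,0]}}

```text
time: 13.35
tool_pos: [0.4636, 0.1469, 0.0976]
ee_rot: [0.001, 0.707, 0.707, 0.0]
ft_force: [-4.6, -1.7, 15.1]
gripper_width: 0.0304
gripper_force: 81.3
```

```bash
python3 - <<'E'
from h import *
st=bot.get_state();im=bot.camera('wrist');print(st['tool_pos'],st['ee_rot'],st['ft_force'],st['torque'])
a=im[150:300,175:375];cv2.imwrite('pics/w6.png',cv2.resize(a,(800,600))[:,:,::-1])
E
```

```text
[0.46363752 0.14688018 0.09755571] [1.11371448e-03 7.06788606e-01 7.07423839e-01 3.72420189e-04] [-4.61584313 -1.68199691 15.0874877 ] [-0.59902704  1.30846177 -0.00821408]
```

View pics/w6.png

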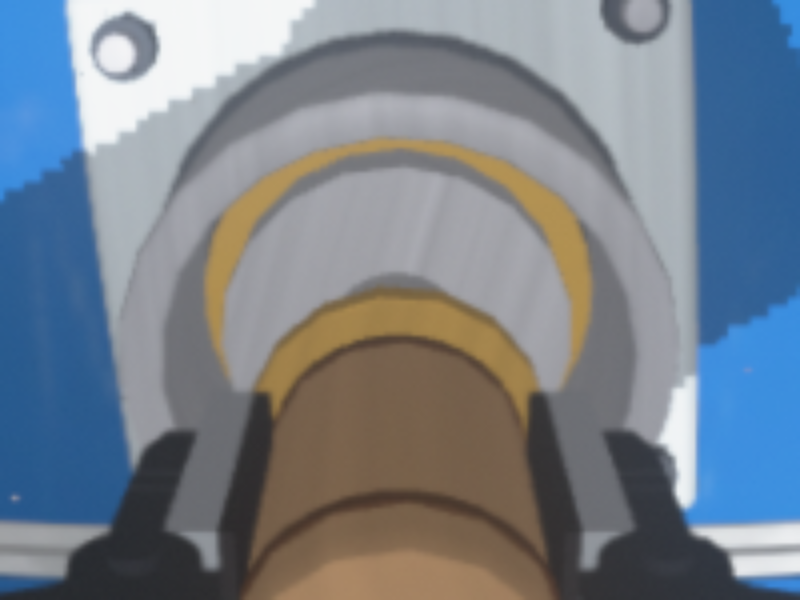

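Foot is seated flat and centred on the plate. I'll add a little force and hold.

Call:
{"method": "jog_arm", "body": {"claw": [0.026,0.026,0.026,0.026], "dp": [[0,0,0.0003],[0,0,0],[0,0,0],[0,0,0]], "twist": [0,0,0,0]}}

```text
time: 13.8
tool_pos: [0.4637, 0.1469, 0.0975]
ee_rot: [0.001, 0.707, 0.707, 0.0]
ft_force: [-5.2, -1.4, 18.2]
gripper_width: 0.0304
gripper_force: 81.7
```

Call:
{"method": "jog_arm", "body": {"claw": [0.026,0.026,0.026,0.026,0.026,0.026,0.026,0.026], "dp": [[0,0,-0.0001],[0,0,0],[0,0,0],[0,0,0],[0,0,0],[0,0,0],[0,0,0],[0,0,0]], "twist": [0,0,0,0,0,0,0,0]}}

```text
time: 14.6
tool_pos: [0.4637, 0.1469, 0.0975]
ee_rot: [0.001, 0.707, 0.707, 0.0]
ft_force: [-4.6, -3.7, 17.2]
gripper_width: 0.0305
gripper_force: 81.7
```

Call:
{"method": "jog_arm", "body": {"claw": [0.026,0.026,0.026,0.026,0.026,0.026,0.026,0.026,0.026,0.026], "dp": [[0,0,0],[0,0,0],[0,0,0],[0,0,0],[0,0,0],[0,0,0],[0,0,0],[0,0,0],[0,0,0],[0,0,0]], "twist": [0,0,0,0,0,0,0,0,0,0]}}

```text
time: 15.6
tool_pos: [0.4637, 0.1469, 0.0975]
ee_rot: [0.001, 0.707, 0.707, 0.0]
ft_force: [-4.6, -1.5, 16.0]
gripper_width: 0.0303
gripper_force: 81.7
```

Call:
{"method": "jog_arm", "body": {"claw": [0.026,0.026,0.026,0.026,0.026,0.026,0.026,0.026,0.026,0.026], "dp": [[0,0,0],[0,0,0],[0,0,0],[0,0,0],[0,0,0],[0,0,0],[0,0,0],[0,0,0],[0,0,0],[0,0,0]], "twist": [0,0,0,0,0,0,0,0,0,0]}}

```text
time: 16.6
tool_pos: [0.4637, 0.1469, 0.0975]
ee_rot: [0.001, 0.707, 0.707, 0.0]
ft_force: [-4.6, -1.8, 16.2]
gripper_width: 0.0306
gripper_force: 81.7
```

Held for about 2.8 s at about 20 N. Lift and look back at the plate from the earlier viewpoint.

Call:
{"method": "jog_arm", "body": {"claw": [0.026,0.026,0.026,0.026,0.026,0.026,0.026,0.026,0.026,0.026,0.026,0.026,0.026,0.026,0.026,0.026,0.026], "dp": [[0,0,-0.001],[0,0,-0.001],[0,0,-0.002],[0,0,-0.004],[0,0,-0.01],[0,0,-0.015],[0,0,-0.018],[0,0,-0.018],[0,0,-0.009],[0,0,-0.003],[-0.01,0,0],[-0.025,0,0],[-0.028,0,0],[-0.017,0,0],[-0.005,0,0],[0,0,0],[0,0,0]], "twist": [0,0,0,0,0,0,0,0,0,0,0,0,0,0,0,0,0]}}

```text
time: 18.3
tool_pos: [0.4623, 0.0627, 0.1758]
ee_rot: [-0.0, 0.706, 0.708, 0.0]
ft_force: [-0.2, -0.4, -3.0]
gripper_width: 0.0305
gripper_force: 79.5
```

```bash
python3 - <<'E'
from h import *
st=bot.get_state();im=bot.camera('wrist');print(st['time'],st['tool_pos'],st['ee_rot'],st['ft_force'],st['torque'])
def ring(im):
    hsv=cv2.cvtColor(im[30:160,200:350],cv2.COLOR_RGB2HSV)
    m=((hsv[...,0]>15)&(hsv[...,0]<35)&(hsv[...,1]>110)).astype('uint8')
    c=max(cv2.findContours(m,0,1)[0],key=cv2.contourArea);return cv2.fitEllipse(c)
print(ring(np.load('w4.npy')),ring(im))
a=np.load('w4.npy')[20:180,200:350];b=im[20:180,200:350]
cv2.imwrite('pics/w7.png',cv2.resize(np.hstack([a,b]),(800,427))[:,:,::-1])
E
```

```text
18.3 [0.46226476 0.06270585 0.17583113] [-4.25900367e-04  7.06406764e-01  7.07805975e-01  6.84280933e-05] [-0.17315209 -0.38971241 -3.00524624] [0.05600447 0.01388964 0.01826089]
((74.71957397460938, 69.53177642822266), (75.17047119140625, 77.31673431396484), 95.03474426269531) ((76.33536529541016, 71.58446502685547), (72.28032684326172, 73.858642578125), 93.57290649414062)
```

View pics/w7.png

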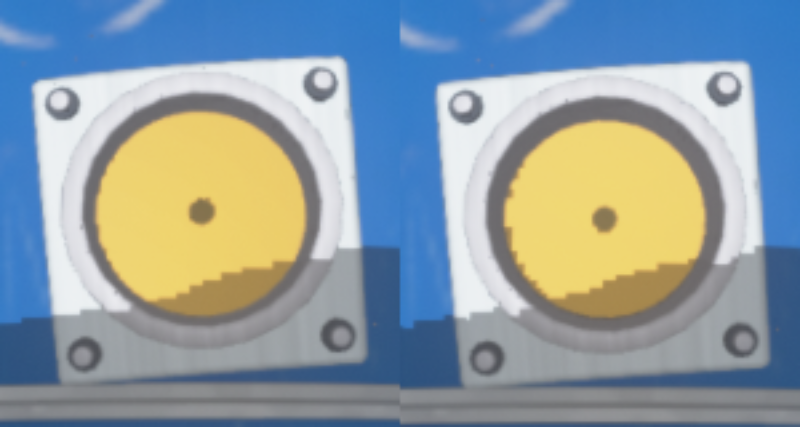

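Plate is lower and evenly gapped in the bore. Now compute the stand centre from the earlier close view.

```bash
python3 - <<'E'
from h import *
for st,pts,k,u0,v0 in [(dict(tool_pos=[.51301118,-.11007832,.18003931],ee_rot=[2.2e-4,.977356,.211603,1.4e-4]),[(283,57),(577,155),(475,425),(203,342)],3,150,110)]:
    C=np.array([atz('wrist',x/k+u0,y/k+v0,.012,st)[:2] for x,y in pts]);print(C.round(4),C.mean(0),np.linalg.norm(C-np.roll(C,1,0),axis=1))
    R_=[atz('wrist',x/k+u0,y/k+v0,.024,st)[:2].round(4) for x,y in [(262,245),(508,245),(385,130)]];print('ring outer',R_,(R_[0]+R_[1])/2)
    print('handle',atz('wrist',402/3+150,359/3+110,.12,st))
E
```

```text
[[ 0.5544 -0.0601]
 [ 0.5651 -0.1564]
 [ 0.4692 -0.1671]
 [ 0.4586 -0.0724]] [ 0.5118379  -0.11399166] [0.09656706 0.09689573 0.09649386 0.09532375]
ring outer [array([ 0.5001, -0.0778]), array([ 0.5314, -0.1465]), array([ 0.5477, -0.0974])] [ 0.51575 -0.11215]
handle [ 0.5145981 -0.1153202  0.12     ]
```

Call:
{"method": "jog_arm", "body": {"claw": [0.026,0.026,0.026,0.026,0.026,0.026,0.026,0.026,0.026,0.026,0.026,0.026], "dp": [[-0.01,0.002,0],[-0.025,0.005,0],[-0.036,0.007,0],[-0.036,0.007,0],[-0.036,0.007,0],[-0.036,0.007,0],[-0.036,0.007,0],[-0.028,0.0055,0],[-0.0137,0.0025,0],[-0.004,0.0005,0],[0,0,0],[0,0,0]], "twist": [0,0,0,0,0,0,0,0,0,0,0,0]}}

```text
time: 19.55
tool_pos: [0.5134, -0.1968, 0.1761]
ee_rot: [-0.0, 0.706, 0.708, 0.0]
ft_force: [0.3, -0.9, -3.1]
gripper_width: 0.0304
gripper_force: 79.5
```

```bash
python3 - <<'E'
from h import *
st=bot.get_state();im=bot.camera('wrist');print(st['time'],st['tool_pos'],st['ee_rot'],st['ft_force'])
np.save('w8.npy',im)
for b in bot.trace('stand','wrist')[:1]:
    m=b['mask'].astype('uint8');print(b['p'],b['box'])
    c=max(cv2.findContours(m,0,1)[0],key=cv2.contourArea)
    P=np.array([atz('wrist',*p[0],.012,st)[:2] for p in c],np.float32);print(cv2.minAreaRect(P),P.min(0),P.max(0))
# dark ring outside walls: brightness profile
g=cv2.cvtColor(im,cv2.COLOR_RGB2HSV)
cu,cv_=int(b['box'][0]),int(b['box'][1])
print('H',[tuple(im[cv_,u]) for u in range(cu-45,cu+46,3)].__repr__().replace('np.uint8',''))
print('V',[tuple(im[v,cu]) for v in range(cv_-45,cv_+46,3)].__repr__().replace('np.uint8',''))
E
```

```text
19.55 [ 0.51341737 -0.19678484  0.17611814] [-3.48168673e-04  7.05805159e-01  7.08405896e-01  2.06603183e-04] [ 0.25255661 -0.88484516 -3.08837074]
0.93 [274.2, 105.8, 121.4, 113.1]
((0.5110870599746704, -0.11464613676071167), (0.09964753687381744, 0.09913085401058197), 6.5921711921691895) [ 0.4571704 -0.1688087] [ 0.564696  -0.0610875]
H [((125), (91), (72)), ((99), (72), (65)), ((85), (64), (59)), ((132), (97), (74)), ((136), (100), (74)), ((136), (99), (74)), ((133), (97), (72)), ((133), (97), (72)), ((130), (94), (70)), ((134), (98), (73)), ((130), (95), (70)), ((130), (95), (68)), ((142), (103), (73)), ((143), (104), (74)), ((151), (108), (75)), ((193), (137), (92)), ((197), (140), (94)), ((198), (141), (94)), ((217), (155), (103)), ((215), (153), (102)), ((217), (155), (103)), ((214), (152), (102)), ((211), (150), (99)), ((213), (151), (102)), ((215), (153), (103)), ((219), (158), (106)), ((221), (160), (109)), ((188), (135), (93)), ((136), (95), (78)), ((138), (96), (77)), ((223), (163), (112))]
V [((140), (101), (85)), ((133), (94), (81)), ((133), (97), (80)), ((220), (161), (111)), ((220), (160), (109)), ((220), (161), (109)), ((220), (161), (108)), ((220), (158), (107)), ((220), (159), (107)), ((219), (157), (106)), ((219), (158), (106)), ((219), (157), (104)), ((219), (157), (104)), ((219), (156), (103)), ((218), (157), (104)), ((193), (137), (92)), ((143), (105), (74)), ((142), (104), (72)), ((143), (103), (72)), ((143), (103), (72)), ((142), (102), (73)), ((142), (103), (72)), ((142), (104), (73)), ((142), (103), (73)), ((142), (104), (73)), ((143), (104), (74)), ((143), (104), (74)), ((90), (67), (57)), ((96), (70), (59)), ((138), (101), (74)), ((141), (103), (76))]
```

Stand centre is (0.511,-0.1146), and the block measures 99.6 mm square, so that's a good fit. Go over it and down.

Call:
{"method": "jog_arm", "body": {"claw": [0.026,0.026,0.026,0.026,0.026,0.026,0.026,0.026,0.026,0.026,0.026,0.026,0.026,0.026,0.026], "dp": [[0.01,-0.0018,0],[0.025,0,0],[0.027,0,0],[0.0155,0,0],[0.005,0,0],[0,0,0.006],[0,0,0.014],[0,0,0.018],[0,0,0.018],[0,0,0.01],[0,0,0.004],[0,0,0],[0,0,0],[0,0,0],[0,0,0]], "twist": [0,0,0,0,0,0,0,0,0,0,0,0,0,0,0]}}

```text
time: 21.15
tool_pos: [0.5119, -0.1166, 0.1068]
ee_rot: [0.001, 0.707, 0.707, 0.0]
ft_force: [-0.3, -0.1, -4.0]
gripper_width: 0.0305
gripper_force: 79.5
```

```bash
python3 - <<'E'
from h import *
st=bot.get_state();print(st['tool_pos'],st['ft_force'])
w=dict(st);w['tool_pos']=[.513417,-.196785,.176118];w['ee_rot']=[-3.5e-4,.705805,.708406,2e-4]
print('ring',atz('wrist',274.2,103.5,.024,w))
E
```

```text
[ 0.51191753 -0.11657352  0.10681682] [-0.31910915 -0.14001851 -4.02937862]
ring [ 0.51212213 -0.11550686  0.024     ]
```

Call:
{"method": "jog_arm", "body": {"claw": [0.026,0.026,0.026,0.026,0.026,0.026,0.026], "dp": [[0.0015,0,0.002],[0,0,0.005],[0,0,0.006],[0,0,0.004],[0,0,0.002],[0,0,0.0005],[0,0,0]], "twist": [0,0,0,0,0,0,0]}}

```text
time: 21.85
tool_pos: [0.5114, -0.1149, 0.0865]
ee_rot: [-0.0, 0.707, 0.707, -0.0]
ft_force: [0.2, -0.5, -4.3]
gripper_width: 0.0304
gripper_force: 79.5
```

Call:
{"method": "jog_arm", "body": {"claw": [0.026,0.026,0.026,0.026], "dp": [[0,0,0.001],[0,0,0.001],[0,0,0.0007],[0,0,0]], "twist": [0,0,0,0]}}

```text
time: 22.25
tool_pos: [0.5113, -0.115, 0.0838]
ee_rot: [-0.0, 0.707, 0.707, -0.0]
ft_force: [-0.6, -0.3, -3.4]
gripper_width: 0.0304
gripper_force: 79.5
```

Call:
{"method": "jog_arm", "body": {"claw": [0.026,0.026,0.026], "dp": [[0,0,0.0004],[0,0,0.0004],[0,0,0]], "twist": [0,0,0]}}

```text
time: 22.55
tool_pos: [0.5115, -0.115, 0.0834]
ee_rot: [0.0, 0.707, 0.707, -0.0]
ft_force: [-0.5, 0.4, 0.5]
gripper_width: 0.0306
gripper_force: 79.8
```

Touching down. Release gently.

Call:
{"method": "jog_arm", "body": {"claw": [0.032,0.034,0.037,0.042,0.05,0.06,0.07,0.08,0.08,0.08,0.08], "dp": [[0,0,0],[0,0,0],[0,0,0],[0,0,0],[0,0,0],[0,0,0],[0,0,0],[0,0,0],[0,0,0],[0,0,0],[0,0,0]], "twist": [0,0,0,0,0,0,0,0,0,0,0], "force": 20}}

```text
time: 23.65
tool_pos: [0.5114, -0.115, 0.0831]
ee_rot: [0.0, 0.707, 0.707, -0.0]
ft_force: [1.0, 0.5, -0.4]
gripper_width: 0.0799
gripper_force: 0.0
```

Call:
{"method": "jog_arm", "body": {"claw": [0.08,0.08,0.08,0.08,0.08,0.08,0.08,0.08,0.08,0.08,0.08], "dp": [[0,0,-0.005],[0,0,-0.01],[0,0,-0.02],[0,0,-0.03],[0,0,-0.03],[0,0,-0.03],[0,0,-0.02],[0,0,-0.01],[0,0,0],[0,0,0],[0,0,0]], "twist": [0,0,0,0,0,0,0,0,0,0,0]}}

```text
time: 24.75
tool_pos: [0.5106, -0.1148, 0.2367]
ee_rot: [-0.001, 0.707, 0.707, -0.001]
ft_force: [0.3, 0.0, 0.2]
gripper_width: 0.0799
gripper_force: 0.0
```

```bash
python3 - <<'E'
from h import *
st=bot.get_state();im=bot.camera('wrist');print(st['time'],st['tool_pos'],st['gripper_width'],st['ft_force'])
for n in('tamper','stand'):
    for b in bot.trace(n,'wrist')[:1]:
        m=b['mask'].astype('uint8');c=max(cv2.findContours(m,0,1)[0],key=cv2.contourArea)
        z=.012 if n=='stand' else .12
        P=np.array([atz('wrist',*p[0],z,st)[:2] for p in c],np.float32);print(n,b['p'],b['box'],cv2.minAreaRect(P),P.min(0),P.max(0))
bot.camera('side')
print([(b['box'],b['p']) for b in bot.search_frame('tamper','side')[:1]],[(b['box'],b['p']) for b in bot.search_frame('stand','side')[:1]])
E
```

```text
24.75 [ 0.51058836 -0.11481303  0.23671218] 0.07990484227999521 [0.32062257 0.00998141 0.19006523]
tamper 0.85 [277.0, 193.8, 52.0, 68.2] ((0.5092418789863586, -0.10363194346427917), (0.05428676679730415, 0.040137454867362976), 75.90276336669922) [ 0.49110073 -0.1318426 ] [ 0.53060627 -0.07643055]
stand 0.95 [276.7, 177.8, 95.8, 89.1] ((0.5108148455619812, -0.11331068724393845), (0.10147672146558762, 0.10153291374444962), 6.647327899932861) [ 0.45747012 -0.16788715] [ 0.56583774 -0.05920408]
[([318.6, 199.8, 20.4, 41.3], 0.79)] [([312.6, 220.9, 41.5, 23.9], 0.61)]
```

The tamper is upright in its stand and released, with the arm clear. Handing in.

```bash
python3 -c "
from workcell import bot
print(bot.close_job())"
```

```text
the job is handed in; nothing more can be done
None
```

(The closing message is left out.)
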